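Roll the knurled wheel until the plate holder's gap stands at the gauge mark

TASK

Set the plate holder for the next plate: roll the top of its knurled wheel under a fingertip, stroke by stroke, until the gap between the jaws has closed so far that the jaw's needle points straight at the tip of the gauge mark, then take the hand away. Only the wheel's rim is to be rolled: do not pinch the wheel by its two faces, do not push the jaw or shift the mark, and leave the loose things round the holder where they stand.

Things in the scene. Friction and masses are not known exactly. Their poses are not given: they have to be found in the camera images.
- holder: Plate holder, fixed to the table: base 110 x 250 x 10 mm; origin under its centre, x away from its gauge-rail side, y in the closing direction, from wheel end (-y) to fixed jaw (+y; pad face y = 87, top z = 56 mm). Beside the wheel: two grey cheeks (tops z = 62, x = -21 and 21, y = -111 to -49 mm) and the rack bar (x = 22 to 32, top z = 60 mm).
- wheel_top (a point): Top of the knurled wheel's rim, mid-width, 78 mm above the table; does not turn; axes as the holder's. Wheel 64 mm diameter, 26 mm wide, axle along x 32 mm below; rim 16 mm out of the cheeks, free for 25 mm either way along y. Rigid steel: a press of 3 to 10 N with closed fingertips grips it by friction; it resists with about 1 N at the rim and stays where left.
- wheel (a joint): Angle of the knurled wheel, rad, 0 to 7.5. It grows as the top of the wheel is rolled along the holder's +y (towards the jaws); each rad moves the jaw 8 mm towards the fixed jaw (1 mm for 4 mm of rim). Rolled back, it takes the jaw back. Its two flat faces (-x and +x side, 61 mm across) must not be pinched.
- jaw: Moving jaw, 66 mm wide, block top at z = 56 mm, driven by the wheel through pinion and rack bar; origin below the middle of its pad face at table height, axes as the holder's; slides along y, travel 60 mm. Not to be touched.
- needle_tip (a point): Tip of the jaw's needle, a dark bar 7 mm wide with a diamond point, on top of the jaw at its -x side, 58 mm above the table, pointing along -x; moves with the jaw. Axes as the holder's.
- mark_tip (a point): Tip of the gauge mark: dark diamond point on a black 13 x 13 mm rider on the gauge rail, 58 mm above the table, pointing along +x at the needle's path; stiff on its rail. The needle is at the mark when both tips have the same y in the holder's frame; it starts 16 to 52 mm short of it, towards the wheel. Axes as the holder's.
- marker_1: Marker pen, 13 x 137 x 14 mm, lying before the holder; origin under its middle. Bystander.
- dropper_1: Small dropper bottle, 30 x 30 x 62 mm, standing behind the holder; origin under its middle. Bystander.
- petri_3: Petri dish, 92 mm across, 15 mm high, beyond the fixed jaw's end; origin under its middle. Bystander.
- beaker: Empty beaker, 56 mm across, 69 mm high, beyond the wheel's end; origin under its middle. Bystander.
- tape_roll_2: Roll of tape, 58 mm across, 19 mm high, lying before the wheel's end; origin under its middle. Bystander.

How it is judged:
By the outcome, as a careful person would: the job done as asked, in the order asked, and still so for the second after the job is handed in, with the robot touching nothing.
It also fails if it takes over 51 s, if anything falls off the work surface, if the arm or the gripper's body presses on something with over 40 N, if the wrist force passes 120 N, or if a joint passes its speed limit or range.

ROBOT

A 7-joint arm with a two-finger parallel gripper is mounted at the origin on a cart in front of the work surface, level with it; the furniture and walls round the work are solid. World frame = base frame: x ahead of the robot, y to its left, z up, the work surface at z = 0. Lengths are in m, angles in degrees, forces in N, time in s.
With the tool pointing down it reaches from about 0.35 to 0.775 m from the base axis. Payload 3.1 kg.
Tool frame: the origin (TCP) lies on the centre line of the jaws, within the pads' length; the fingertips stand 17 mm ahead of it and the grasp point (between the pads) lies 2 mm behind it (robot.tip_reach is the distance from the TCP to the fingertips, in m); z points along the fingers, y is the direction in which the jaws open and shut (so a half turn about z gives the same grasp; the last joint's range is limited). The gripper opens to 85 mm and grips with 20 to 120 N. Pads are 22 mm wide; open, the fingers measure 114 mm over their backs; the gripper's body (76 mm by 85 mm) begins 54 mm behind the grasp point. The pads swing forward as they close: fully open they stand 13 mm farther back than shut.
Start: joints at [-75.671, 17.813, 0.802, 86.603, -0.252, 75.585, -1.558], TCP at [0.158, 0.527, 0.248] pointing down, gripper open.
Joint ranges: [-154.91, 154.91], [-16.99, 109.72], [-72.82, 74.43], [7.12, 147.25], [-82.49, 262.49], [11.32, 116.49], [-174.64, 174.64]. Speed limits (degrees/s): [159.86, 159.86, 180, 180, 180, 180, 180].

INTERFACE

Orientations are given as [roll, pitch, yaw] about the fixed x, y, z axes, in that order (R = Rz(yaw) Ry(pitch) Rx(roll)).
In Python, from station import robot, fingers, vision, workorder, recognise gives the robot as it stands. Calls block until the motion is done:
- robot.move_to(position, orientation): joint-space move of the TCP to a pose.
- robot.line_to(position, orientation=None, velocity=0.15, f_stop=None): straight line of the TCP; orientation=None keeps the orientation; velocity is the mean speed in m/s. With f_stop (N) it stops when the force on the tool has changed by that much, and returns True; else False.
- robot.move_j(angles): joint-space move.
- fingers.gripper_to(opening, force=None): opening from 0.0 (shut) to 1.0 (fully open); force is the grip in N (None keeps the last); returns when the fingers have stopped.
- robot.pause(seconds).
- robot.inverse_kinematics(position, orientation): joint angles nearest the present ones, or None.
- vision.grab_frame(name): name is "scene" or "top" or "wrist"; returns the picture (480x640x3 uint8, red, green, blue); there is no depth.
- vision.calibration(name): a dict with "mtx" (3x3 intrinsics, pixels), "extrinsics" (4x4, takes a point from world to camera coordinates); the wrist camera has in their place "T_tool_cam" (4x4, takes a point from camera to tool coordinates, whose origin is the TCP and whose axes are the flange's). Camera axes: x right, y up, looking along -z (the intrinsics and any distortion apply to the point x, -y, -z); pixel columns grow to the right and rows downward; lengths in m; the calibration is good to about 2 mm. The wrist camera is an equidistant fisheye: a pixel r from the principal point sees the ray r / f radians off the axis. A picture is of the moment at which its call begins: read the wrist's pose just before it. calibration takes no time and is no camera call.
A pose or a line that the arm cannot do raises robot.PlanningError and nothing moves.
- workorder.close_job(): hands the job in, once; it reports no verdict.
Trained networks look in the newest picture that a camera, given by its name, has taken for a name from the list of things; names that differ only in an ending like _2 or _b are one class to them, and where a whole thing is asked for, a point or a joint stands for the part that bears it (a point fixed in the world has none). Each returns a list of dicts, best first, with "p" (0 to 1); they miss things now and then, are a little off and sometimes report something else, mostly with a low value. They report only what shows in the picture. A call takes as long as a camera call.
- recognise(label, camera): "rect" ([centre column, centre row, width, height] in pixels, round what is visible of it).
Readings, each from a call of its own:
- robot.current_time_s(): time.
- robot.current_joint_positions(): joint angles.
- robot.current_dq(): joint speeds.
- robot.current_joint_torque(): joint torques, N m.
- robot.current_tool_pos(): TCP position.
- robot.current_eef_rot(): TCP orientation.
- robot.current_contact_force(): force on the tool from outside, world axes, zero at the start.
- robot.current_torque(): the same for the moment, N m.
- robot.current_finger_gap(): opening from 0.0 (shut) to 1.0 (fully open).
Only numpy, scipy, OpenCV 4.12 (cv2) and the standard library are available. Lean on these libraries where they do the work, as an engineer would, in place of code of your own. Each camera call takes 0.05 s, during which the arm holds its last target.

## Working session

There is one attempt and no reset: what is moved stays moved. The work goes in short steps, each a Python script; the robot and the scene stay as the last script left them, time stands still between calls to the robot, and variables do not carry over. Pictures are saved under pics/ and viewed, and the job is handed in when it is done.

```bash
ls; mkdir -p pics
python3 - <<'E'
from station import robot, fingers, vision, workorder, recognise
import cv2,numpy as np
for n in ["scene","top"]:
    im=vision.grab_frame(n); cv2.imwrite(f"pics/{n}0.png",im[:,:,::-1])
    c=vision.calibration(n); print(n,c)
    for l in ["holder","wheel_top","jaw","needle_tip","mark_tip","beaker","dropper_1","tape_roll_2"]:
        print(l,[(np.round(d["rect"]).tolist(),round(d["p"],2)) for d in recognise(l,n)[:2]])
print(robot.current_time_s(),robot.current_tool_pos(),robot.current_eef_rot(),robot.tip_reach)
E
```

```text
pics
scene {'mtx': array([[470.93955874,   0.        , 333.4618746 ],
       [  0.        , 470.93955874, 238.63272414],
       [  0.        ,   0.        ,   1.        ]]), 'extrinsics': array([[ 0.89754377, -0.44049997, -0.01936402, -0.40686783],
       [ 0.27226646,  0.51914442,  0.81016051, -0.21479568],
       [-0.34682296, -0.73242669,  0.5858882 , -0.75730589],
       [ 0.        ,  0.        ,  0.        ,  1.        ]])}
holder [([365.0, 275.0, 106.0, 105.0], 0.63)]
wheel_top [([367.0, 272.0, 106.0, 104.0], 0.63), ([420.0, 336.0, 38.0, 53.0], 0.18)]
jaw [([380.0, 276.0, 72.0, 48.0], 0.68)]
needle_tip [([383.0, 274.0, 68.0, 48.0], 0.71)]
mark_tip []
beaker [([420.0, 336.0, 37.0, 53.0], 0.61)]
dropper_1 [([406.0, 259.0, 16.0, 28.0], 0.68)]
tape_roll_2 [([333.0, 312.0, 33.0, 30.0], 0.59)]
top {'mtx': array([[573.85447941,   0.        , 310.56152767],
       [  0.        , 573.85447941, 231.89524725],
       [  0.        ,   0.        ,   1.        ]]), 'extrinsics': array([[ 0.00500646, -0.99993417,  0.01032455,  0.02307297],
       [ 0.98234564,  0.0068487 ,  0.18694958, -0.48318023],
       [-0.18700799,  0.00920632,  0.98231525, -0.94715965],
       [ 0.        ,  0.        ,  0.        ,  1.        ]])}
holder [([330.0, 219.0, 160.0, 71.0], 0.58)]
wheel_top [([332.0, 218.0, 158.0, 67.0], 0.87)]
jaw [([368.0, 217.0, 86.0, 45.0], 0.91)]
needle_tip [([368.0, 216.0, 84.0, 47.0], 0.92)]
mark_tip []
beaker [([444.0, 220.0, 36.0, 35.0], 0.59)]
dropper_1 [([338.0, 171.0, 18.0, 22.0], 0.62), ([369.0, 216.0, 88.0, 46.0], 0.54)]
tape_roll_2 [([366.0, 273.0, 35.0, 38.0], 0.56)]
0.9 [0.15818588 0.52676165 0.24830264] [-1.79999871e+02  1.92762095e-03  1.63286230e+02] 0.017
```

Run:
```python
import cv2
a=cv2.imread("pics/top0.png");b=cv2.imread("pics/scene0.png")
cv2.imwrite("pics/topc.png",cv2.resize(a[140:320,220:480],None,fx=3,fy=3,interpolation=cv2.INTER_CUBIC))
cv2.imwrite("pics/scenec.png",cv2.resize(b[210:370,270:470],None,fx=3.7,fy=3.7,interpolation=cv2.INTER_CUBIC))
```

```text
(no output)
```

View pics/topc.png

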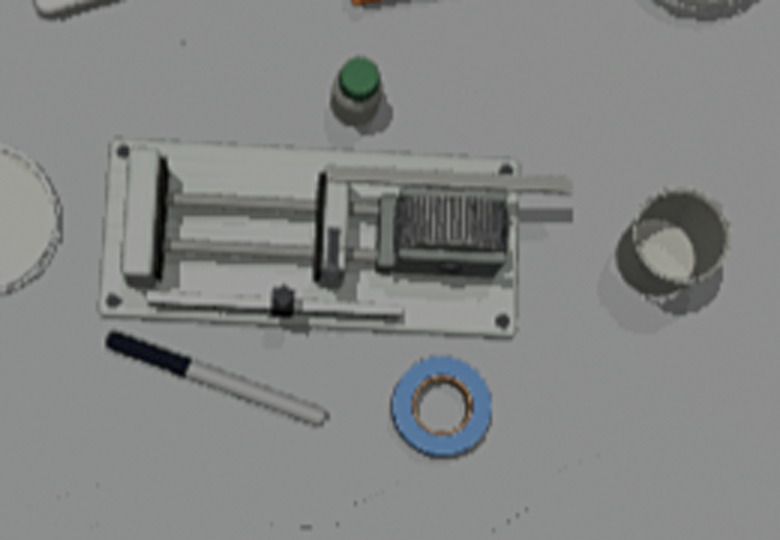

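View pics/scenec.png

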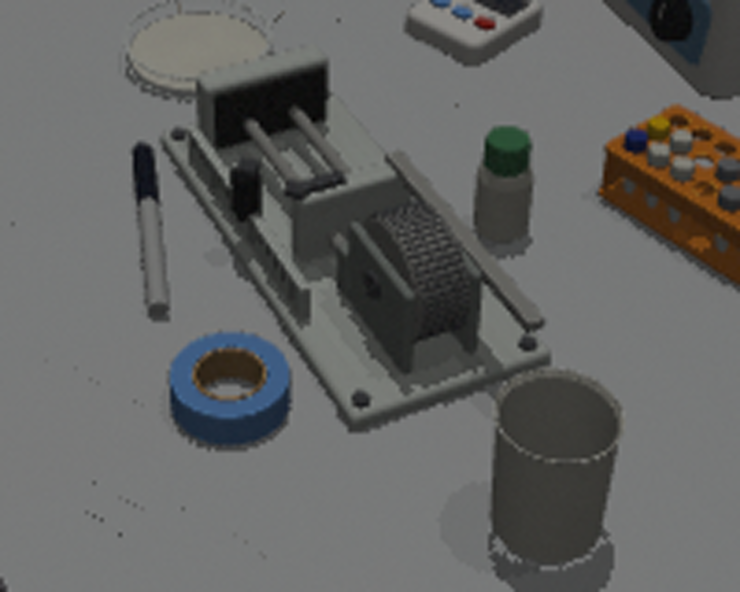

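View pics/top0.png

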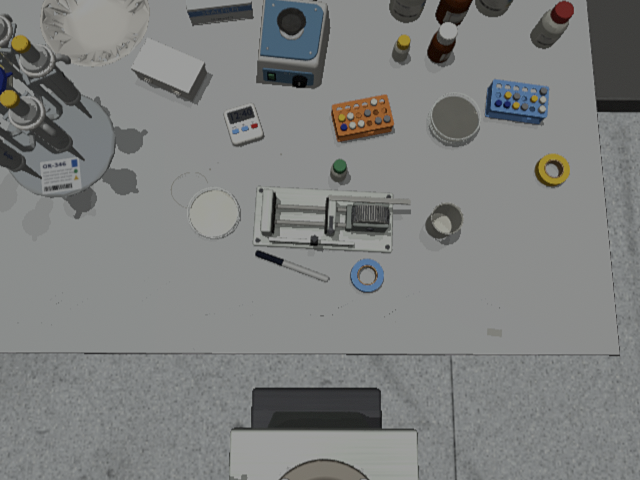

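Top view: the holder's base corners are at about (257,186), (393,193), (392,252) and (253,245). The wheel is at (370,217), the needle at (331,223) and the mark at (314,240), so the needle is short of the mark by roughly 30 mm. I'll fit the holder pose next.

```bash
cat > h.py <<'E'
from station import robot, fingers, vision, workorder, recognise
import cv2,numpy as np
from scipy.optimize import least_squares
def proj(n,P):
    c=vision.calibration(n); P=np.atleast_2d(P)
    q=P@c["extrinsics"][:3,:3].T+c["extrinsics"][:3,3]
    q=q*[1,-1,-1]; u=q@c["mtx"].T; return u[:,:2]/u[:,2:]
def ray(n,uv,z):
    c=vision.calibration(n);E=c["extrinsics"]
    d=np.linalg.inv(c["mtx"])@[uv[0],uv[1],1]; d=E[:3,:3].T@(d*[1,-1,-1])
    o=-E[:3,:3].T@E[:3,3]; return o+d*(z-o[2])/d[2]
def H(p,P):
    P=np.atleast_2d(P).astype(float)/1000; c,s=np.cos(p[2]),np.sin(p[2])
    return np.c_[p[0]+c*P[:,0]-s*P[:,1],p[1]+s*P[:,0]+c*P[:,1],P[:,2]]
def Hinv(p,X):
    c,s=np.cos(p[2]),np.sin(p[2]); d=np.array(X[:2])-p[:2]
    return np.array([c*d[0]+s*d[1],-s*d[0]+c*d[1]])*1000
E
python3 - <<'E'
from h import *
C=[[55,125,10],[55,-125,10],[-55,-125,10],[-55,125,10]]
top=np.array([[111,138],[520,158],[516,336],[99,316]])/3+[220,140]
sc=np.array([[546,355],[356,428],[163,138]])/3.7+[270,210]
def f(p): return np.r_[(proj("top",H(p,C))-top).ravel(),(proj("scene",H(p,C[1:]))-sc).ravel()]
r=least_squares(f,[.5,0,0]); print(r.x,np.degrees(r.x[2]),np.round(r.fun,1))
p=r.x; np.save("p.npy",p)
nt=np.array([334,262])/3+[220,140]; mk=np.array([283,291])/3+[220,140]
print("needle",Hinv(p,ray("top",nt,.058)),"mark",Hinv(p,ray("top",mk,.058)))
print("wheeltop px",(proj("top",H(p,[[0,-80,78],[0,-80,46]]))-[220,140])*3, H(p,[[0,-80,78]]))
print(vision.calibration("wrist"))
w=H(p,[[0,-80,78]])[0]
for y in (90,-90):
    print(y,robot.inverse_kinematics([w[0],w[1],.15],[180,0,y+np.degrees(p[2])]))
E
```

```text
[ 5.14192391e-01 -1.32279416e-04 -4.37335012e-02] -2.505745042342655 [ 0.6 -0.3  1.6 -0.1  1.6  0.3  0.5 -0.   1.4 -1.5 -1.6 -2.6 -2.1 -2. ]
needle [-24.92652324 -10.3830784 ] mark [-43.18405131  17.86691877]
wheeltop px [[461.30543689 217.75470762]
 [454.76441739 229.89645804]] [[ 0.51069483 -0.08005579  0.078     ]]
{'mtx': array([[371.64829954,   0.        , 317.77061766],
       [  0.        , 371.64829954, 235.85468547],
       [  0.        ,   0.        ,   1.        ]]), 'T_tool_cam': array([[ 1.38029418e-04,  9.63395088e-01,  2.68085593e-01,
         6.84049179e-02],
       [ 9.99999990e-01, -1.23966570e-04, -6.93831858e-05,
        -3.45056808e-04],
       [-3.36097691e-05,  2.68085600e-01, -9.63395096e-01,
        -1.25249150e-01],
       [ 0.00000000e+00,  0.00000000e+00,  0.00000000e+00,
         1.00000000e+00]])}
90 [-34.35855134  26.09582948  55.73766155 101.68797323 -23.67203335
  64.88495733  26.49523391]
-90 [ -39.32621899   30.12837145   64.69117422  101.82229861  -29.48243433
   67.2180868  -148.15100337]
```

```bash
cat >> h.py <<'E'
def wpix(P,pos,rot):
    from scipy.spatial.transform import Rotation as R
    c=vision.calibration("wrist");T=c["T_tool_cam"]
    q=(np.atleast_2d(P)-pos)@R.from_euler("xyz",rot,degrees=True).as_matrix()
    q=(q-T[:3,3])@T[:3,:3]; q=q*[1,-1,-1]
    m=c["mtx"]; th=np.arctan2(np.hypot(q[:,0],q[:,1]),q[:,2]); ph=np.arctan2(q[:,1],q[:,0])
    return np.c_[m[0,2]+m[0,0]*th*np.cos(ph),m[1,2]+m[1,1]*th*np.sin(ph)]
def wray(uv,pos,rot,z):
    from scipy.spatial.transform import Rotation as R
    c=vision.calibration("wrist");T=c["T_tool_cam"];m=c["mtx"]
    d=(np.array(uv)-m[:2,2])/m[0,0]; th=np.hypot(*d); ph=np.arctan2(d[1],d[0])
    v=np.array([np.sin(th)*np.cos(ph),-np.sin(th)*np.sin(ph),-np.cos(th)])
    Rt=R.from_euler("xyz",rot,degrees=True).as_matrix()
    v=Rt@(T[:3,:3]@v); o=pos+Rt@T[:3,3]
    return o+v*(z-o[2])/v[2]
def wgrab(name):
    pos=np.array(robot.current_tool_pos());rot=np.array(robot.current_eef_rot())
    im=vision.grab_frame("wrist"); cv2.imwrite(f"pics/{name}.png",im[:,:,::-1]); np.savez(f"pics/{name}.npz",pos=pos,rot=rot)
    return im[:,:,::-1].copy(),pos,rot
BOX=[[55,125,10],[55,-125,10],[-55,-125,10],[-55,125,10]]
PTS=BOX+[[0,-80,78],[-13,-80,78],[13,-80,78],[-21,-111,62],[-21,-49,62],[21,-111,62],[21,-49,62],[33,87,56],[-33,87,56]]
E
python3 - <<'E'
from h import *
p=np.load("p.npy")
a=cv2.imread("pics/top0.png");a=cv2.resize(a[140:320,220:480],None,fx=3,fy=3,interpolation=cv2.INTER_CUBIC)
for q in (proj("top",H(p,PTS))-[220,140])*3: cv2.circle(a,tuple(int(v) for v in q),3,(0,0,255),1)
cv2.imwrite("pics/topo.png",a)
w=H(p,[[0,-80,78]])[0]; yaw=90+np.degrees(p[2])
fingers.gripper_to(0.0)
robot.move_to([w[0],w[1],.16],[180,0,yaw])
im,pos,rot=wgrab("w1")
for q in wpix(H(p,PTS),pos,rot): cv2.circle(im,tuple(int(v) for v in q),3,(0,0,255),1)
cv2.imwrite("pics/w1o.png",im); print(pos,rot,robot.current_time_s(),robot.current_contact_force())
E
```

```text
[ 0.51109221 -0.07848588  0.15986835] [-1.79993233e+02 -4.49576640e-02  8.76535461e+01] 4.225 [0.46268346 0.83262707 0.54512697]
```

View pics/topo.png

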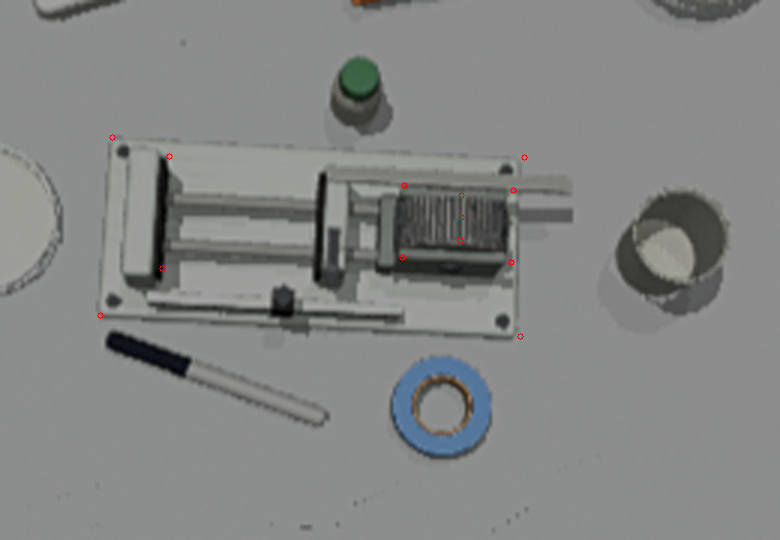

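View pics/w1o.png

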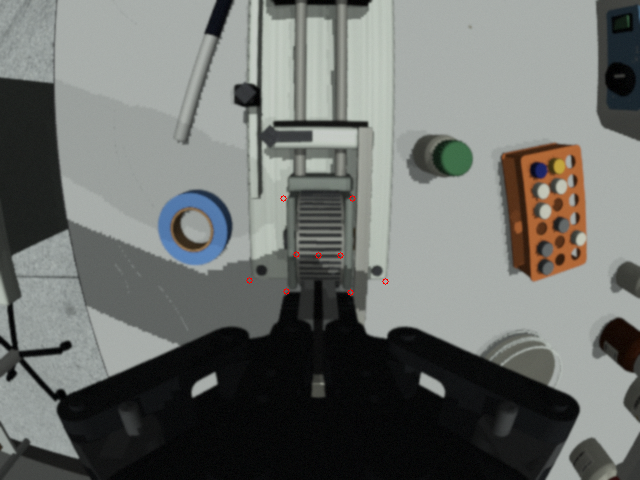

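Run:
```python
import cv2
a=cv2.imread("pics/w1.png")
cv2.imwrite("pics/w1c.png",cv2.resize(a[70:320,225:405],None,fx=3,fy=2.4*1.25,interpolation=cv2.INTER_CUBIC)[:600] if 0 else cv2.resize(a[75:305,220:400],None,fx=2.6,fy=2.6,interpolation=cv2.INTER_CUBIC))
cv2.imwrite("pics/w1d.png",cv2.resize(a[75:160,225:325],None,fx=7,fy=7,interpolation=cv2.INTER_CUBIC))
```

```text
(no output)
```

View pics/w1c.png

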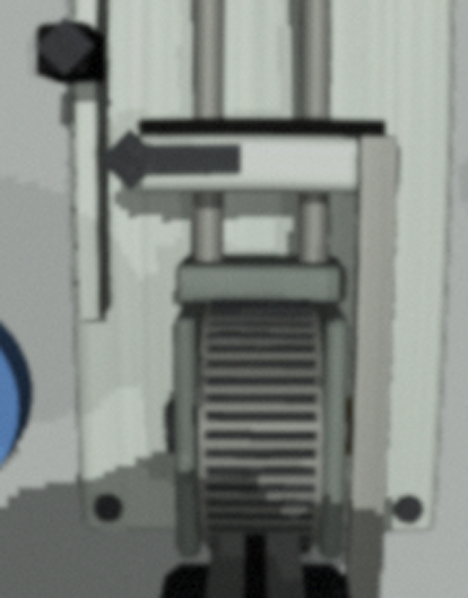

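View pics/w1d.png

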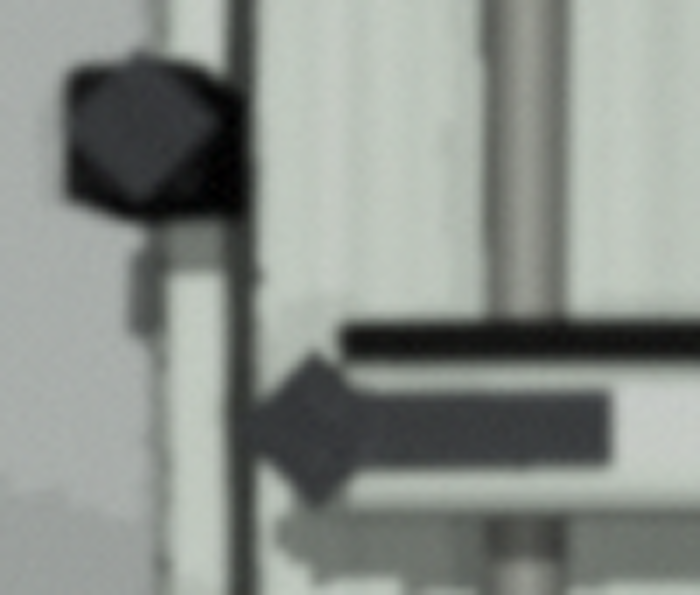

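Run:
```python
from h import *
p=np.load("p.npy"); d=np.load("pics/w1.npz")
# refit with wrist points
C=BOX
top=np.array([[111,138],[520,158],[516,336],[99,316]])/3+[220,140]
W=[[-21,-49,62],[21,-49,62],[-21,-111,62],[21,-111,62]]
for off in (0,):
  f=lambda p: np.r_[(proj("top",H(p,C))-top).ravel(), (wpix(H(p,[[0,-49,62],[0,-111,62]]),d["pos"],d["rot"])-[[320,192],[319.5,288]]).ravel()]
  r=least_squares(f,p); print(r.x,np.degrees(r.x[2]),np.round(r.fun,1))
p=r.x; np.save("p.npy",p)
n=Hinv(p,wray([260.7,135.7],d["pos"],d["rot"],.058)); m=Hinv(p,wray([256.4,93.6],d["pos"],d["rot"],.058))
print(n,m,m-n, H(p,[[0,-80,78]]))
```

```text
[ 0.5148752   0.00296532 -0.04055494] -2.323627041041992 [-1.2 -0.5 -0.2 -0.7 -0.1 -0.3 -1.1 -0.2 -0.4  1.1 -0.  -0.3]
[-35.80013129 -13.73622921] [-38.22918061  12.4124406 ] [-2.42904932 26.14866981] [[ 0.51163169 -0.0769689   0.078     ]]
```

```bash
cat >> h.py <<'E'
def stroke(p,L,zc=None,half=9,fstop=4,dz=0.0,v=0.04):
    o=[180,0,90+np.degrees(p[2])]
    a=H(p,[[0,-80-half,0]])[0];b=H(p,[[0,-80-half+L,0]])[0]
    robot.line_to([a[0],a[1],.103],o,velocity=.15)
    f0=np.array(robot.current_contact_force())
    hit=robot.line_to([a[0],a[1],.086],o,velocity=.02,f_stop=fstop)
    z=robot.current_tool_pos(); f1=np.array(robot.current_contact_force())-f0
    if not hit: print("no hit",z,f1); return
    robot.line_to([b[0],b[1],z[2]+dz],o,velocity=v)
    f2=np.array(robot.current_contact_force())-f0; z2=robot.current_tool_pos()
    robot.line_to([b[0],b[1],.103],o,velocity=.08)
    print("z",np.round(z,4),"f",np.round(f1,1),"end",np.round(z2,4),np.round(f2,1),"t",robot.current_time_s())
E
python3 - <<'E'
from h import *
p=np.load("p.npy")
stroke(p,18)
im,_,_=wgrab("w2"); print(robot.current_tool_pos())
cv2.imwrite("pics/w2c.png",cv2.resize(im[60:300,200:420],None,fx=2.5,fy=2.5,interpolation=cv2.INTER_CUBIC))
E
```

```text
z [ 0.5117 -0.0859  0.0951] f [-1.2  0.8  4.6] end [ 0.5119 -0.0665  0.0948] [0.7 2.1 1.4] t 6.125
[ 0.51200554 -0.06847333  0.10327352]
```

View pics/w2c.png

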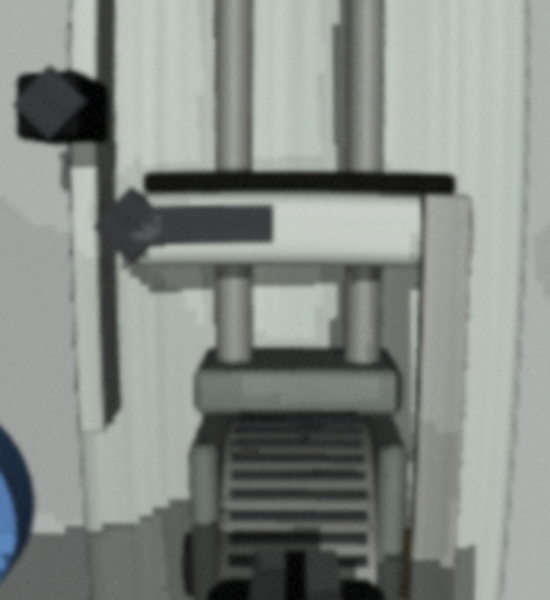

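Run:
```python
from h import *
p=np.load("p.npy"); d=np.load("pics/w2.npz")
n=Hinv(p,wray([240,150],d["pos"],d["rot"],.058)); m=Hinv(p,wray([234.8,100.8],d["pos"],d["rot"],.058))
print(d["pos"],n,m,m-n)
stroke(p,18,dz=-.0003);stroke(p,18,dz=-.0003)
im,_,_=wgrab("w3")
cv2.imwrite("pics/w3c.png",cv2.resize(im[60:300,200:420],None,fx=2.5,fy=2.5,interpolation=cv2.INTER_CUBIC))
```

```text
[ 0.51224098 -0.06860561  0.10355085] [-36.21987726 -10.28855   ] [-38.31394343  12.81267119] [-2.09406617 23.1012212 ]
z [ 0.5114 -0.0856  0.095 ] f [-1.4 -0.2  6. ] end [ 0.5123 -0.0663  0.0946] [-1.2  1.5  2.9] t 7.8
z [ 0.5114 -0.0855  0.095 ] f [-1.2 -0.4  5. ] end [ 0.5122 -0.0663  0.0946] [0.6 1.4 2.8] t 9.425
```

View pics/w3c.png

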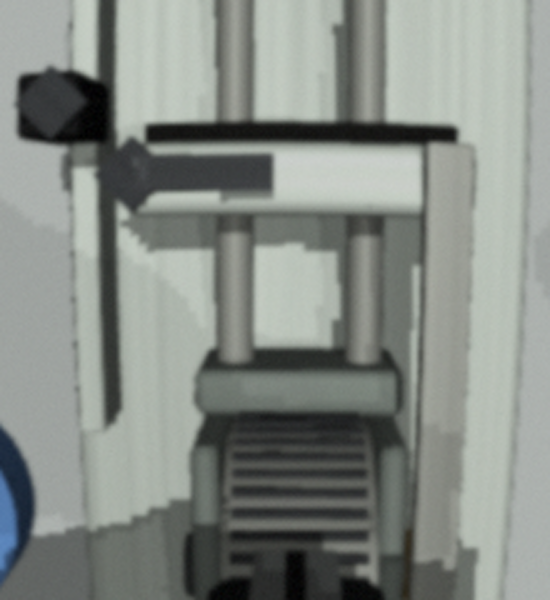

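Run:
```python
from h import *
p=np.load("p.npy"); d=np.load("pics/w3.npz")
n=Hinv(p,wray([240,129.2],d["pos"],d["rot"],.058)); m=Hinv(p,wray([235.2,100.8],d["pos"],d["rot"],.058))
print(n,m,m-n)
stroke(p,18,dz=-.0003);stroke(p,18,dz=-.0003)
im,_,_=wgrab("w4")
cv2.imwrite("pics/w4c.png",cv2.resize(im[60:300,200:420],None,fx=2.5,fy=2.5,interpolation=cv2.INTER_CUBIC))
cv2.imwrite("pics/w4d.png",cv2.resize(im[75:155,200:300],None,fx=7,fy=7,interpolation=cv2.INTER_CUBIC))
```

```text
[-36.21817604  -0.51440977] [-38.32538416  12.86214175] [-2.10720812 13.37655152]
z [ 0.5114 -0.0855  0.0951] f [-0.6 -0.2  4.2] end [ 0.5122 -0.0664  0.0946] [1.  1.8 2.5] t 11.1
z [ 0.5114 -0.0856  0.0951] f [-0.3 -0.9  6. ] end [ 0.5122 -0.0664  0.0946] [0.7 1.4 2.5] t 12.725
```

View pics/w4d.png

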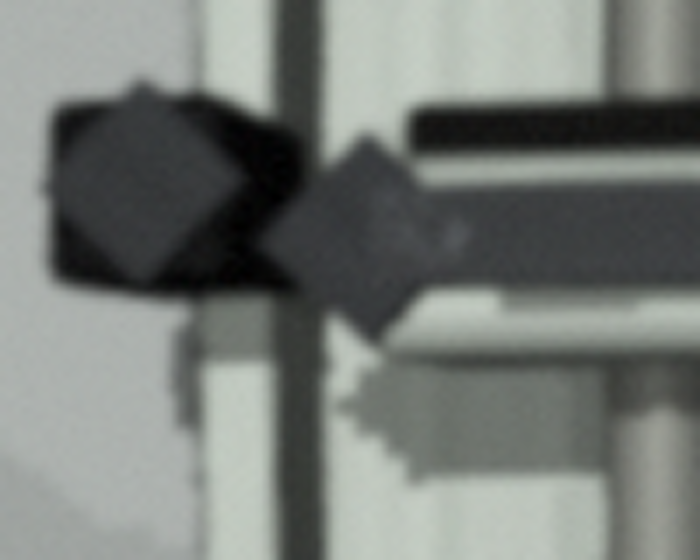

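Run:
```python
from h import *
p=np.load("p.npy"); d=np.load("pics/w4.npz")
n=Hinv(p,wray([237.4,109.3],d["pos"],d["rot"],.058)); m=Hinv(p,wray([235,101],d["pos"],d["rot"],.058))
print(n,m,m-n)
stroke(p,12,dz=-.0003)
# camera over the tips
o=[180,0,90+np.degrees(p[2])]
t=H(p,[[-37,12.5-50,0]])[0]
robot.line_to([t[0],t[1],.115],o,velocity=.12); robot.pause(.3)
im,_,_=wgrab("w5"); print(robot.current_time_s())
cv2.imwrite("pics/w5c.png",im)
```

```text
[-37.2956815    8.85565223] [-38.39692198  12.80783622] [-1.10124048  3.95218399]
z [ 0.5114 -0.0855  0.0951] f [-1.4  0.1  4.6] end [ 0.512  -0.0726  0.0951] [-0.8  0.5  3.9] t 14.25
15.2083
```

View pics/w5c.png

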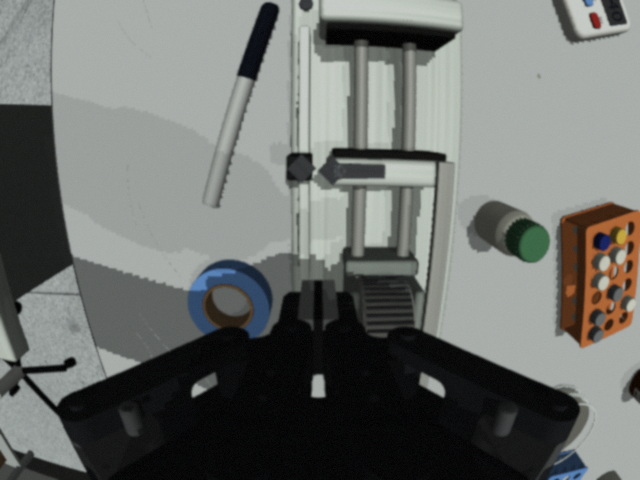

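Run:
```python
import cv2
a=cv2.imread("pics/w5.png")
cv2.imwrite("pics/w5d.png",cv2.resize(a[145:190,280:345],None,fx=12,fy=12,interpolation=cv2.INTER_CUBIC))
```

```text
(no output)
```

View pics/w5d.png

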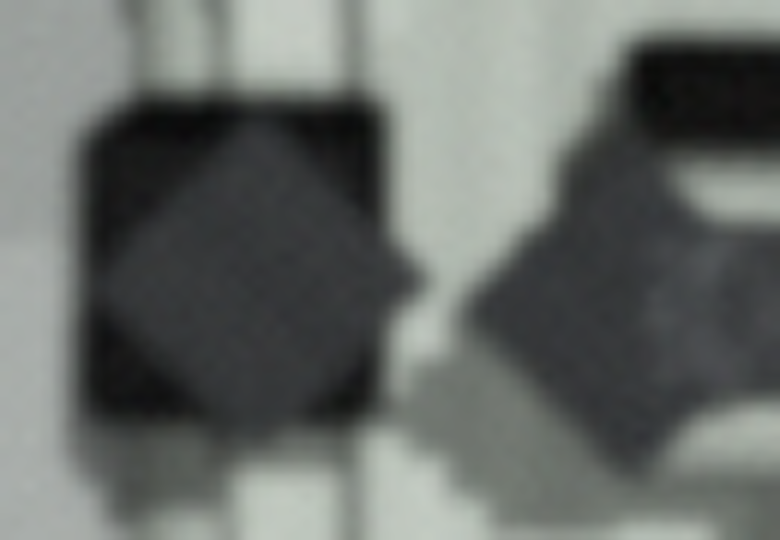

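Run:
```python
from h import *
p=np.load("p.npy"); d=np.load("pics/w5.npz")
n=Hinv(p,wray([318.75,170.7],d["pos"],d["rot"],.058)); m=Hinv(p,wray([315.4,168.3],d["pos"],d["rot"],.058))
print(n,m,m-n)
stroke(p,3.9,half=2,dz=-.0003)
o=[180,0,90+np.degrees(p[2])]
t=H(p,[[-37,12.5-68,0]])[0]
robot.line_to([t[0],t[1],.105],o,velocity=.12); robot.pause(.3)
im,_,_=wgrab("w6"); print(robot.current_time_s())
q=np.round(wpix([H(p,[[-38,12.8,58]])[0]],*_ and [robot.current_tool_pos(),robot.current_eef_rot()] if 0 else wpix(H(p,[[-38,12.8,58]]),robot.current_tool_pos(),robot.current_eef_rot())) if 0 else wpix(H(p,[[-38,12.8,58]]),np.array(robot.current_tool_pos()),np.array(robot.current_eef_rot()))[0].astype(int)
u,v=int(q[0]),int(q[1]); print(u,v,"crop origin",u-32,v-24)
cv2.imwrite("pics/w6d.png",cv2.resize(im[v-24:v+24,u-32:u+32],None,fx=12,fy=12,interpolation=cv2.INTER_CUBIC))
```

```text
File "<stdin>", line 10
    q=np.round(wpix([H(p,[[-38,12.8,58]])[0]],*_ and [robot.current_tool_pos(),robot.current_eef_rot()] if 0 else wpix(H(p,[[-38,12.8,58]]),robot.current_tool_pos(),robot.current_eef_rot())) if 0 else wpix(H(p,[[-38,12.8,58]]),np.array(robot.current_tool_pos()),np.array(robot.current_eef_rot()))[0].astype(int)
              ^
SyntaxError: '(' was never closed
```

```bash
cat >> h.py <<'E'
def look(name,p):
    o=[180,0,90+np.degrees(p[2])]
    t=H(p,[[-37,12.5-68,0]])[0]
    robot.line_to([t[0],t[1],.110],o,velocity=.12); robot.pause(.3)
    im,pos,rot=wgrab(name)
    u,v=wpix(H(p,[[-38,12.8,58]]),pos,rot)[0].astype(int)
    print("origin",u-32,v-24,robot.current_time_s())
    cv2.imwrite(f"pics/{name}d.png",cv2.resize(im[v-24:v+24,u-32:u+32],None,fx=12,fy=12,interpolation=cv2.INTER_CUBIC))
E
python3 - <<'E'
from h import *
p=np.load("p.npy"); d=np.load("pics/w5.npz")
n=Hinv(p,wray([318.75,170.7],d["pos"],d["rot"],.058)); m=Hinv(p,wray([315.4,168.3],d["pos"],d["rot"],.058))
print(n,m,m-n)
o=[180,0,90+np.degrees(p[2])]
stroke(p,(m-n)[1]*3.8,half=2,dz=-.0001)
look("w6",p)
E
```

```text
[-36.8306924   11.88839561] [-38.46958279  13.07688223] [-1.63889038  1.18848663]
z [ 0.5116 -0.0784  0.0951] f [-1.1  0.6  3.5] end [ 0.512  -0.0736  0.0951] [0.4 1.4 2.5] t 16.7667
origin 284 108 17.6333
```

View pics/w6d.png

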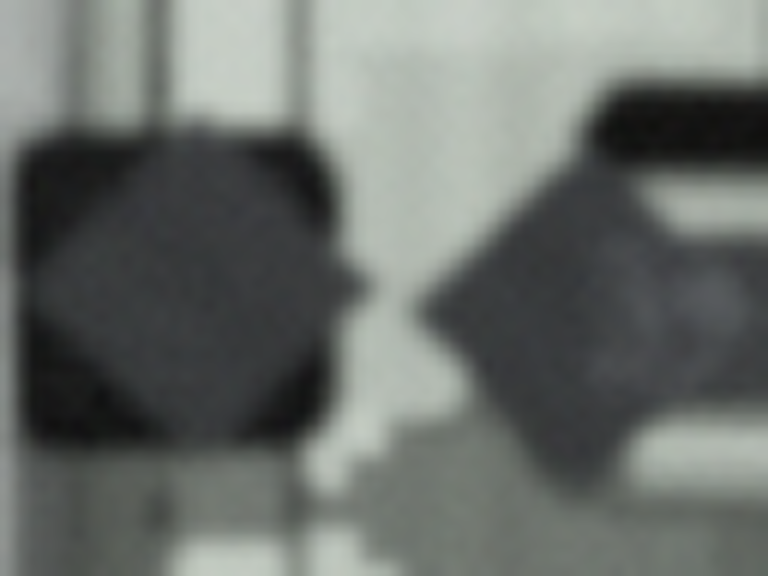

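Run:
```python
from h import *
p=np.load("p.npy")
def g(nm,o,pts):
    d=np.load(f"pics/{nm}.npz")
    print(nm,d["rot"])
    for k,(a,b) in pts.items(): print(k,np.round(Hinv(p,wray([o[0]+a/12,o[1]+b/12],d["pos"],d["rot"],.058)),2))
g("w6",(284-.5,108-.5),dict(mt=(370,285),mL=(35,285),mTop=(200,120),mBot=(200,445),nt=(418,310),nTop=(598,165),nBot=(575,492),barT=(740,233),barB=(740,408)))
g("w5",(280-.5,145-.5),dict(mt=(425,280),mL=(105,285),mTop=(260,110),mBot=(260,440),nt=(465,308),nTop=(610,130),nBot=(635,478),barT=(740,233),barB=(740,395)))
```

```text
w6 [1.79985388e+02 3.94389227e-02 8.76415239e+01]
mt [-38.79  13.38]
mL [-51.96  13.5 ]
mTop [-45.44  19.98]
mBot [-45.49   7.06]
nt [-36.91  12.38]
nTop [-29.86  18.18]
nBot [-30.72   5.17]
barT [-24.27  15.53]
barB [-24.23   8.56]
w5 [1.79994906e+02 3.53778535e-02 8.76161758e+01]
mt [-38.71  13.31]
mL [-51.79  13.18]
mTop [-45.39  20.32]
mBot [-45.49   6.72]
nt [-37.08  12.15]
nTop [-31.18  19.47]
nBot [-30.09   5.12]
barT [-25.86  15.28]
barB [-25.8    8.59]
```

Run:
```python
import cv2
a=cv2.imread("pics/w6.png")
cv2.imwrite("pics/w6e.png",cv2.resize(a[40:240,240:500],None,fx=3,fy=3,interpolation=cv2.INTER_CUBIC))
```

```text
(no output)
```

View pics/w6e.png

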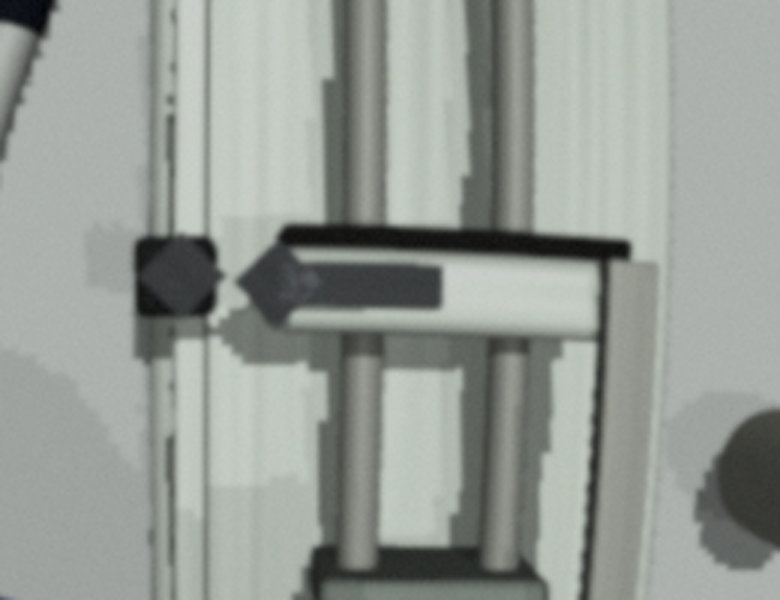

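Run:
```python
from h import *
p=np.load("p.npy")
stroke(p,4,half=2,fstop=6,dz=-.0006,v=.02)
look("w7",p)
```

```text
z [ 0.5115 -0.0786  0.0951] f [-1.   0.4  5.8] end [ 0.5117 -0.0751  0.095 ] [-1.9 -1.2  6.1] t 19.2
origin 284 108 20.0667
```

View pics/w7d.png

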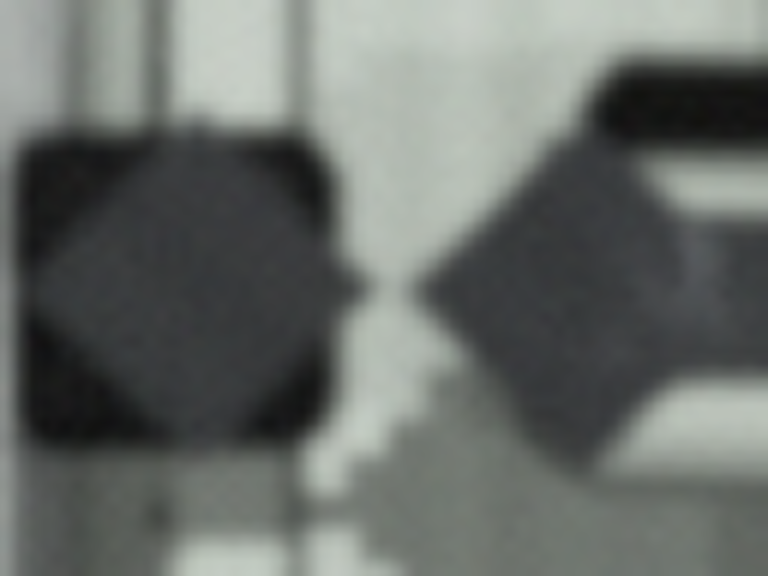

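Run:
```python
from h import *
p=np.load("p.npy")
d=np.load("pics/w7.npz")
for k,(a,b) in dict(mt=(370,288),mL=(35,285),mTop=(200,120),mBot=(200,443),nt=(415,288),nTop=(592,138),nBot=(585,472),barT=(740,212),barB=(740,375)).items(): print(k,np.round(Hinv(p,wray([283.5+a/12,107.5+b/12],d["pos"],d["rot"],.058)),2))
# holder yaw check: rail lines / jaw pad line at z 56 from w7
im=cv2.imread("pics/w7.png")
g=cv2.cvtColor(im,cv2.COLOR_BGR2GRAY).astype(float)
P=[]
for u in range(345,440,5):
    col=g[95:135,u]; gr=np.diff(col); r=95+np.argmin(gr)+.5
    P.append(Hinv(p,wray([u,r],d["pos"],d["rot"],.056)))
P=np.array(P);print(np.round(P[:,1],2)); print("pad slope deg",np.degrees(np.arctan(np.polyfit(P[:,0],P[:,1],1)[0])))
```

```text
mt [-38.79  13.24]
mL [-51.96  13.48]
mTop [-45.43  19.97]
mBot [-45.49   7.12]
nt [-37.02  13.24]
nTop [-30.09  19.23]
nBot [-30.33   5.95]
barT [-24.27  16.35]
barB [-24.23   9.86]
[22.53 16.28 16.32 16.37 16.42 22.32 22.4  22.48 22.08 22.18 30.16 22.4
 22.03 22.16 22.29 21.94 22.09 22.25 21.92]
pad slope deg 6.070375252904044
```

```bash
cat > multi.py <<'E'
from h import *
def multi(tag,p):
    o=[180,0,90+np.degrees(p[2])]; T=[]
    for i,(dx,dy) in enumerate([(0,0),(-2.2,1.3),(2.1,-1.6),(8,3)]):
        t=H(p,[[-37+dx,12.5-50+dy,0]])[0]
        robot.line_to([t[0],t[1],.098],o,velocity=.06); robot.pause(.15)
        im,pos,rot=wgrab(f"{tag}_{i}")
        # rectify to plane z=58 in holder frame: 20 px/mm, x -56..-16, y -2..28
        xs=np.arange(-56,-18,.05); ys=np.arange(28,0,-.05)
        X,Y=np.meshgrid(xs,ys); G=np.c_[X.ravel(),Y.ravel(),np.full(X.size,58.)]
        q=wpix(H(p,G),pos,rot).astype(np.float32).reshape(X.shape+(2,))
        T.append(cv2.remap(im,q[...,0],q[...,1],cv2.INTER_CUBIC))
    ref=cv2.cvtColor(T[0],cv2.COLOR_BGR2GRAY).astype(np.float32); acc=[T[0].astype(float)]
    for t in T[1:]:
        g=cv2.cvtColor(t,cv2.COLOR_BGR2GRAY).astype(np.float32)
        s,_=cv2.phaseCorrelate(ref,g); print("shift mm",np.round(np.array(s)/20,2))
        acc.append(cv2.warpAffine(t,np.float32([[1,0,-s[0]],[0,1,-s[1]]]),(t.shape[1],t.shape[0])).astype(float))
    a=np.mean(acc,0).astype(np.uint8); cv2.imwrite(f"pics/{tag}m.png",a); print(a.shape,robot.current_time_s())
E
python3 - <<'E'
from multi import *
multi("m1",np.load("p.npy"))
E
```

```text
shift mm [-0.  0.]
shift mm [ 0. -0.]
shift mm [ 0. -0.]
(560, 760, 3) 22.15
```

View pics/m1m.png

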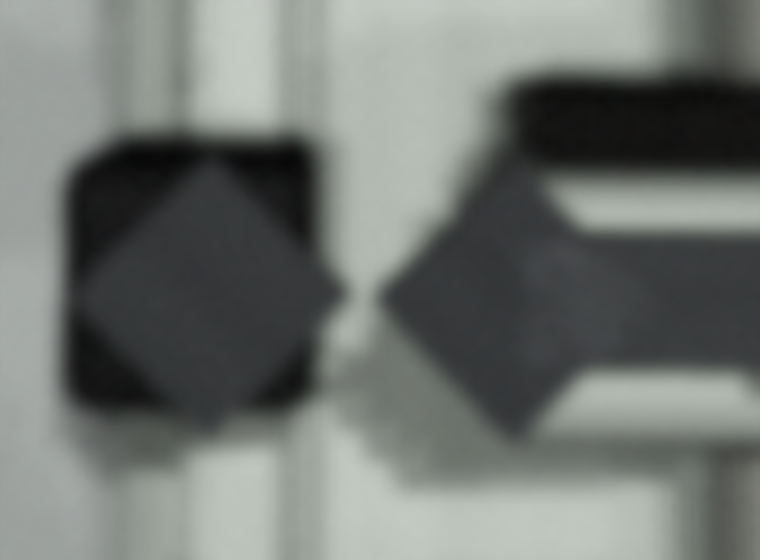

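Run:
```python
from h import *
p=np.load("p.npy");o=[180,0,90+np.degrees(p[2])]
t=robot.current_tool_pos()
robot.line_to([t[0],t[1],.25],o,velocity=.15)
robot.move_j([-75.671, 17.813, 0.802, 86.603, -0.252, 75.585, -1.558])
im=vision.grab_frame("top")[:,:,::-1]; cv2.imwrite("pics/top9.png",im)
print(robot.current_time_s(),robot.current_contact_force())
cv2.imwrite("pics/top9c.png",cv2.resize(im[140:320,180:480],None,fx=2.6,fy=2.6,interpolation=cv2.INTER_CUBIC))
```

```text
25.6667 [ 0.06646933  0.51681649 -0.08398328]
```

View pics/top9c.png

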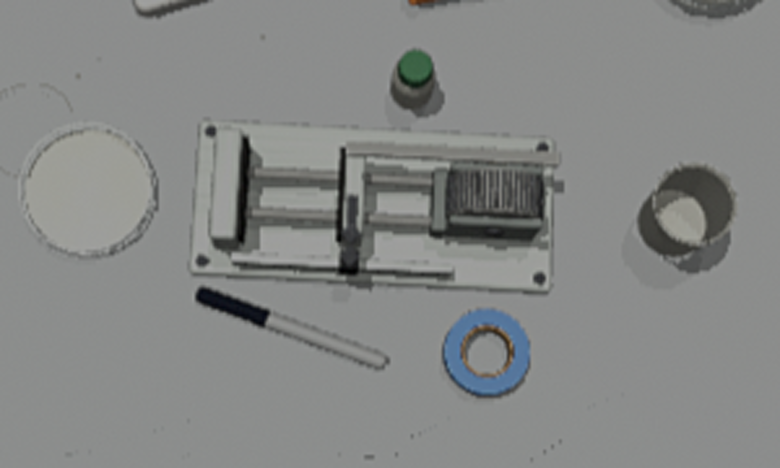

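Top view: the needle at (352,225) meets the mark at (348,260) in the crop. The marker, tape roll, beaker, dropper and dish all stand where they were, and the arm is clear.

```bash
python3 -c "
from station import robot,workorder
workorder.close_job(); print(robot.current_time_s())"
```

```text
the job is handed in; nothing more can be done
the job is handed in; nothing more can be done
```

The jaw's needle now points at the tip of the gauge mark, to within about 0.2 mm (needle slightly short). I measured this in four averaged wrist-camera views, with the finger already off the wheel.

- **Rolling:** I rolled the wheel's top with closed fingertips in eight strokes: five full, one of 12 mm and two short ones to finish. The press measured 3.5–6 N at the start of each stroke. During most strokes it fell off, once to 1.4 N.
- **What went wrong:** the first short stroke seems to have slipped, moving the jaw only about 0.2 mm instead of 1.1 mm. I repeated it with a firmer press and slower, and that closed the remaining gap.
- **Disagreement in the checks:** single wrist pictures gave differing leftovers, from 0 to about 0.8 mm. The largest came from a diamond edge blurred by shadow, so I relied on the averaged views.
- **Final state:** the hand was back at its start pose touching nothing, at about 26 s of the 51 s allowed. The last top picture shows the holder and the loose things beside it where they stood at the start.

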